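# Sweep squeezed lemons into the board's scrap tray

### The job

Clear the squeezed lemon halves off the chopping board: with shut fingers push the scrap tray fully home under the board by its front, then sweep all three lemon halves across the board and down the opening, so that they land in the tray. Push and sweep only: never pick a lemon half up, and leave the slim tin on the board and everything else standing about where they are.

Things in the scene. Friction and masses are not known exactly. Their poses are not given: they have to be found in the camera images.
- board: wooden chopping board on a hollow frame with rubber feet, fixed to the worktop: 280 mm along its x, 360 mm along its y, deck top 68 mm above the worktop; a lip 8 mm wide and 6 mm higher runs round its edge. Origin on the worktop under the centre of the board. At its -y end (to the robot's right) the deck, 16 mm thick, has an opening for scraps: 150 mm along x, from y = -155 to y = -75 mm; the deck is smooth up to the opening, with no lip round it
- opening (a point): centre of that opening, at the height of the deck top; axes as the board's
- scrap_tray (a joint): how far the tray stands out of the board's -y end, m: 0 = fully home (hard stop, the front closed against the end of the board), it starts 0.05 to 0.11 out and slides along the board's y with about 2 N of friction, staying where it is left; push its front along the board's +y
- tray_front (a point): point on the outer face of the tray's flat wooden front, halfway along it and 45 mm above the worktop; the front is 236 mm wide, 14 mm thick, from 6 to 66 mm above the worktop; the point moves with the tray and lies 16 mm outside the end of the board when the tray is home; axes as the board's
- tray_floor (a point): centre of the tray's inner floor, 10 mm above the worktop, moves with the tray; axes as the board's. Inside the steel tray is 170 mm along x, 103 mm along y, 36 mm deep; when home it lies right under the opening, when out most of the opening has no tray under it
- half_a: a squeezed lemon half lying cut face down on the board, with a small nipple on top: round, 44 mm across, 28 mm high, 25 g; origin at the centre of the cut face (underside), z out of the nipple
- half_b: a squeezed lemon half lying cut face down on the board, with a small nipple on top: round, 44 mm across, 28 mm high, 25 g; origin at the centre of the cut face (underside), z out of the nipple
- half_c: a squeezed lemon half lying cut face down on the board, with a small nipple on top: round, 44 mm across, 28 mm high, 25 g; origin at the centre of the cut face (underside), z out of the nipple
- spice_tin: slim plain metal tin with a lid, 36 mm across and 60 mm high, loose, standing on the board near its far left corner (board +x, +y); origin at the centre of its underside; leave it alone
- juice_dish: low fluted glass dish, 98 mm across, 48 mm high, loose, on the worktop to the right of the board; origin under its centre; leave it alone
- blender_cup: tall cup with an orange screw cap, 66 mm across, 160 mm high, loose, on the worktop to the right; origin under its centre; leave it alone
- sport_lid: black bottle lid with a loop, 62x78x83 mm, loose, on the worktop to the right; origin under its centre; leave it alone

How it is judged:
On the way, in this order (a step that is already met when the one before it is completed fails the run):
1. the tray is pushed fully home (within 4 mm) while all the lemon halves still lie on the board (value of joint scrap_tray below 0.004 m and height (world z) of each of half_a, half_b, half_c above 0.06 m), for 0.2 s.
2. all three lemon halves have gone down the opening into the tray (x of half_a in the frame of tray_floor between -0.085 and 0.085 m and y of half_a in the frame of tray_floor between -0.052 and 0.052 m and z of each of half_a, half_b, half_c in the frame of tray_floor below 0.05 m and x of half_b in the frame of tray_floor between -0.085 and 0.085 m and y of half_b in the frame of tray_floor between -0.052 and 0.052 m and x of half_c in the frame of tray_floor between -0.085 and 0.085 m and y of half_c in the frame of tray_floor between -0.052 and 0.052 m), for 0.2 s.
At the end, for the whole second after the job is handed in: the tray is home (within 4 mm), all three lemon halves lie at rest (slower than 0.06 m/s) inside it (their origins within its walls and less than 50 mm above its floor, so well below the top of the deck) (all of step 2 and value of joint scrap_tray below 0.004 m and linear speed of each of half_a, half_b, half_c below 0.06 m/s); the robot touches nothing.
It fails at once if a lemon half is picked up or carried (height (world z) of any of half_a, half_b, half_c above 0.103 m or (height (world z) of half_a above 0.082 m and angle between half_a's own z axis and vertical below 0.3 rad) or (height (world z) of half_b above 0.082 m and angle between half_b's own z axis and vertical below 0.3 rad) or (height (world z) of half_c above 0.082 m and angle between half_c's own z axis and vertical below 0.3 rad)).
It fails at once if a lemon half gets off the board or past the tray onto the worktop (its origin below 6 mm) (height (world z) of any of half_a, half_b, half_c below 0.006 m).
It fails at once if the spice tin or another thing standing about is shifted by more than 20 mm or tipped by more than about 17 degrees (distance of any of spice_tin, juice_dish, blender_cup, sport_lid from where it was at the start of the episode above 0.02 m or angle between any of spice_tin, juice_dish, blender_cup, sport_lid's own z axis and vertical above 0.3 rad).
It also fails if it takes over 58 s, if anything falls off the work surface, if the arm or the gripper's body presses on something with over 40 N, if the wrist force passes 120 N, or if a joint passes its speed limit or range.

### The arm

A 6-joint arm with a two-finger parallel gripper is mounted at the origin on a cart in front of the work surface, level with it; the furniture and walls round the work are solid. World frame = base frame: x ahead of the robot, y to its left, z up, the work surface at z = 0. Lengths are in m, angles in rad, forces in N, time in s.
With the tool pointing down it reaches from about 0.3 to 0.775 m from the base axis. Payload 14.6 kg.
Tool frame: the origin (TCP) lies midway between the tips of the shut fingers; the grasp point (between the pads) lies 19 mm behind it; z points along the fingers, y is the line along which they close (so a half turn about z gives the same grasp; the last joint's range is limited). The gripper opens to 85 mm and grips with 20 to 120 N. Pads are 22 mm wide; open, the fingers measure 114 mm over their backs; the gripper's body (76 mm by 85 mm) begins 54 mm behind the grasp point. The pads swing forward as they close: fully open they stand 13 mm farther back than shut.
Start: joints at [-1.174, 0.3, 1.521, -0, 1.321, -0.067], TCP at [0.246, -0.492, 0.231] pointing down, gripper open.
Joint ranges: [-3.03, 3.03], [-0.79, 2.21], [0.23, 2.52], [-1.04, 4.18], [0, 3.07], [-2.55, 2.55]. Speed limits (rad/s): [2.22, 2.22, 2.57, 3.14, 3.14, 3.14].

### API

Orientations are given as a unit quaternion [w, x, y, z].
In Python, from cell import ctrl, viewer, job gives the robot as it stands.
- The arm moves only by the shell command python3 -m creep 'ROWS'. ROWS is JSON, a list of rows, each a list of 3 entries, a list of its own where there are three numbers: the shift along the tool's x, y, z in mm, then the turn, a rotation vector about the tool's x, y, z in degrees, then the opening in per cent of the stroke, from 0 (shut) to 100 (fully open). In form: [[[dx, dy, dz], [rx, ry, rz], gripper], ...]. A call has 1 to 10 rows; each row is the pose to reach, as a shift and turn from the pose commanded when the call began, along the tool's axes at that moment; what a row does not reach only later rows make up. A row lasts 1/10 s, in which the tool goes at most 50 mm and 8.59 degrees, less where a joint would pass 70% of its speed; a pose out of reach is approached as far as the arm can. A call with a gripper value outside its range is refused whole. The fingers move at their own pace and stop on an object; the grip force is fixed at half the most. Time passes only in rows, so rows that repeat a pose let the fingers close. It gives the time, the measured TCP pose, the force, the opening and the grip force at its end, in the units of the state.
- ctrl.get_state(): the state, without advancing time (a new reading comes with each control period).
- viewer.grab_frame(name): name is "scene" or "top" or "wrist"; returns a dict with "img" (400x640x3 uint8, red, green, blue), "z_map" (400x640 float32, m along the optical axis (not along the pixel's ray), 0 where there is no reading), "intrinsics" (3x3 intrinsics, pixels), "dist" ([k1, k2, p1, p2, k3] as OpenCV has them; the pictures are not rectified), "extrinsics" (4x4, takes a point from world to camera coordinates). Camera axes: x right, y up, looking along -z (the intrinsics and any distortion apply to the point x, -y, -z); pixel columns grow to the right and rows downward; lengths in m; the calibration is good to about 2 mm. A picture is of the moment at which its call begins.
- job.hand_in(): hands the job in; it is judged then, once.
The state is a dict: "time": time; "qpos": joint angles; "dq": joint speeds; "joint_efforts": joint torques, N m; "eef_pos": TCP position; "orientation": TCP orientation; "wrist_force": force on the tool from outside, world axes, zero at the start; "torque": the same for the moment, N m; "width": finger opening in m; "gripper_force": force on a finger pad.
Only numpy, scipy, OpenCV 4.12 (cv2) and the standard library are available. Lean on these libraries where they do the work, as an engineer would, in place of code of your own. Each camera call takes 0.05 s, during which the arm holds its last target. There are 200 camera calls.

## Working session

There is one attempt and no reset: what is moved stays moved. The work goes in short steps, Python scripts to look and compute and a shell command to move; the robot and the scene stay as the last step left them, time stands still between calls to the robot, and variables do not carry over. Pictures are saved under pics/ and viewed, at most 10 in all, crops included, and the job is handed in when it is done.

```bash
mkdir -p pics; cat > h.py <<'E'
import numpy as np, cv2
from cell import ctrl, viewer, job
def grab(n,save=None):
    f=viewer.grab_frame(n)
    if save: cv2.imwrite('pics/'+save,f['img'][:,:,::-1])
    return f
def pts(f):
    """world xyz for each pixel from depth"""
    h,w=f['z_map'].shape
    u,v=np.meshgrid(np.arange(w),np.arange(h))
    p=cv2.undistortPoints(np.stack([u,v],-1).reshape(-1,1,2).astype(float),f['intrinsics'],np.array(f['dist'])).reshape(h,w,2)
    z=f['z_map']; c=np.stack([p[...,0]*z,-p[...,1]*z,-z],-1)
    T=np.linalg.inv(f['extrinsics']); return c@T[:3,:3].T+T[:3,3]
E
python3 - <<'E'
from h import *
f=grab('top','top1.png'); np.save('top1.npy',pts(f)); 
g=grab('scene','scene1.png')
s=ctrl.get_state(); print(s)
E
```

```text
{'time': 0.1, 'qpos': array([-1.17363206e+00,  3.00443656e-01,  1.52154390e+00, -4.86237956e-06,
        1.32067726e+00, -6.66270134e-02]), 'dq': array([-0.00021419, -0.00222815, -0.00113608, -0.00138768, -0.00137122,
       -0.00092029]), 'joint_efforts': array([-4.93668790e-05, -5.44378817e+01, -3.62372410e+01, -1.55508806e-04,
        3.01578257e-03,  2.96625785e-05]), 'eef_pos': array([ 0.24593848, -0.49171087,  0.23075209]), 'orientation': array([-5.28385449e-04,  9.73232204e-01,  2.29823387e-01, -9.05171328e-05]), 'wrist_force': array([ 0.10443888,  0.36368732, -0.77746306]), 'torque': array([ 0.04684449, -0.02390048,  0.06536601]), 'gripper_force': 0.0, 'width': 0.08549129506451636}
```

View pics/top1.png

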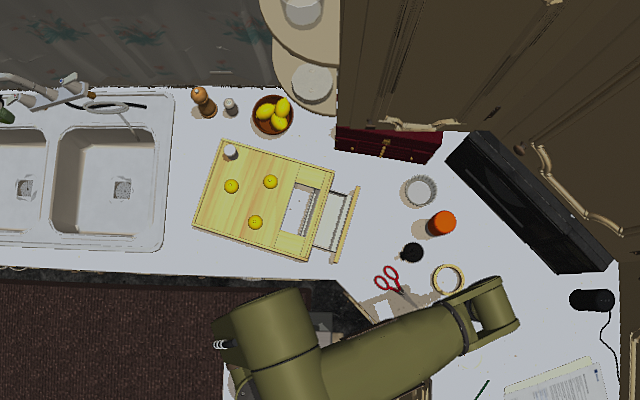

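View pics/scene1.png

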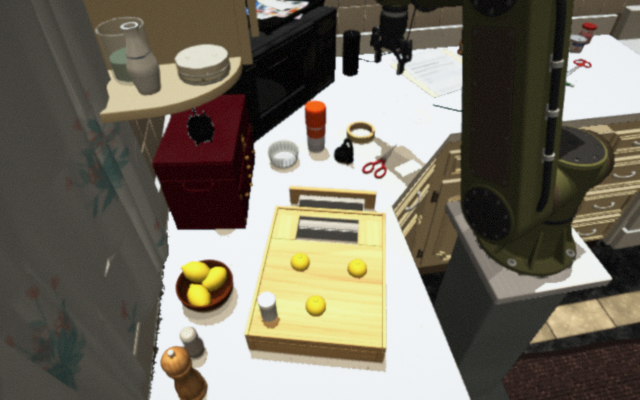

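The top view shows lemon halves at (232,186), (270,182) and (255,222), and the tin at (230,152). The board corners are at about (222,139), (335,170), (305,262) and (193,228), and the tray front runs (358,188)–(334,262). The scene view agrees.

```bash
python3 - <<'E'
from h import *
P=np.load('top1.npy'); img=cv2.imread('pics/top1.png'); hsv=cv2.cvtColor(img,cv2.COLOR_BGR2HSV)
# board lip/deck region
z=P[...,2]; m=((z>0.06)&(z<0.082)).astype(np.uint8); m[:, :185]=0; m[:,345:]=0; m[:130]=0; m[270:]=0
n,l,st,c=cv2.connectedComponentsWithStats(m); k=1+np.argmax(st[1:,4]); q=P[l==k][:,:2].astype(np.float32)
r=cv2.minAreaRect(q*1000); print('board rect',r)
bp=cv2.boxPoints(r); print(bp)
ym=((hsv[...,0]>22)&(hsv[...,0]<34)&(hsv[...,1]>200)).astype(np.uint8)
n,l,st,c=cv2.connectedComponentsWithStats(ym)
for i in range(1,n):
    if st[i,4]>40: print('yellow',c[i],st[i],np.median(P[l==i],0))
for (u0,u1,v0,v1) in [(325,362,183,265)]:
    s=P[v0:v1,u0:u1].reshape(-1,3); s=s[(s[:,2]>0.055)&(s[:,2]<0.07)]; print(len(s))
    r=cv2.minAreaRect((s[:,:2]*1000).astype(np.float32)); print('front',r,cv2.boxPoints(r))
for n_,(u,v) in dict(a=(232,186),b=(270,182),c=(255,222),tin=(230,152),dish=(420,190),cup=(440,222),lid=(412,252)).items():
    print(n_,P[v,u].round(3))
E
```

```text
board rect ((539.3602294921875, 52.603546142578125), (364.0226135253906, 281.8916931152344), 74.47273254394531)
[[ 354.8346   -85.03415]
 [ 626.4381  -160.4957 ]
 [ 723.88586  190.24124]
 [ 452.28235  265.7028 ]]
yellow [274.9305136  112.85800604] [256  98  34  33 662] [0.80757025 0.02147645 0.05831481]
yellow [270.         181.23972603] [264 175  13  14 146] [0.58429256 0.02961015 0.08719347]
yellow [230.99310345 185.86206897] [225 179  13  14 145] [0.56781068 0.14511162 0.08764681]
yellow [254.67763158 221.81578947] [248 215  14  14 152] [0.46287691 0.06888002 0.08777448]
392
front ((469.79864501953125, -175.99383544921875), (105.10154724121094, 230.76393127441406), 85.99615478515625) [[ 351.02902 -220.35999]
 [ 581.22974 -236.47272]
 [ 588.56824 -131.62769]
 [ 358.36755 -115.51495]]
a [0.567 0.141 0.093]
b [0.582 0.03  0.093]
c [0.463 0.069 0.089]
tin [0.66  0.146 0.131]
dish [ 0.585 -0.427  0.005]
cup [ 0.466 -0.453  0.156]
lid [ 0.387 -0.387  0.083]
```

```bash
cat >> h.py <<'E'
C=np.array([.5394,.0526]); Y=np.array([.2677,.9635]); X=np.array([.9635,-.2677])
def tob(p): d=np.asarray(p)[...,:2]-C; return np.stack([d@X,d@Y],-1)
def tow(b): b=np.asarray(b); return C+b[...,:1]*X+b[...,1:2]*Y
def shift(xyz,bx=None):
    """rows shift (mm) in current tool axes to world target xyz, and rotvec (deg) to point down with tool x along board Y"""
    from scipy.spatial.transform import Rotation as R
    s=ctrl.get_state(); w,x,y,z=s['orientation']; r=R.from_quat([x,y,z,w])
    xt=np.r_[Y,0]; zt=np.array([0,0,-1.]); t=R.from_matrix(np.stack([xt,np.cross(zt,xt),zt],1))
    return (r.inv().apply(np.array(xyz)-s['eef_pos'])*1000).round(1),np.rad2deg((r.inv()*t).as_rotvec()).round(1)
E
python3 - <<'E'
from h import *
P=np.load('top1.npy')
for n,p in dict(a=[.568,.145],b=[.584,.0295],c=[.463,.069],tin=(.66,.146),dish=(.585,-.427),cup=(.466,-.453),lid=(.387,-.387)).items(): print(n,tob(p).round(3))
s=P[175:275,325:370].reshape(-1,3); s=s[(s[:,2]>.055)&(s[:,2]<.073)]; b=tob(s); b=b[b[:,1]<-.2]
print('front',len(b),b.min(0),b.max(0),np.percentile(b[:,1],[5,50,95]))
y=np.percentile(b[:,1],50)
for n,(bx,by,z) in dict(pre_high=(0,y-.06,.23),home=(0,-.196,.036)).items():
    w=tow([bx,by]); print(n,w,shift([*w,z]))
E
```

```text
a [0.003 0.097]
b [ 0.049 -0.01 ]
c [-0.078 -0.005]
tin [0.091 0.122]
dish [ 0.172 -0.45 ]
cup [ 0.065 -0.507]
lid [-0.029 -0.464]
front 378 [-0.11888875 -0.26850723] [ 0.1167635  -0.25415072] [-0.26765524 -0.26123024 -0.25498386]
pre_high [ 0.45340666 -0.25690534] (array([ 290.6, -117.2,    0.9]), array([ -0.1,  -0. , -47.9]))
home [ 0.4869308 -0.136246 ] (array([ 374.5, -209.9,  195. ]), array([ -0.1,  -0. , -47.9]))
```

```bash
R='x'; python3 -m creep '[[[290,-117,0],[0,0,-47.9],0],[[290,-117,0],[0,0,-47.9],0],[[290,-117,0],[0,0,-47.9],0],[[290,-117,0],[0,0,-47.9],0],[[290,-117,0],[0,0,-47.9],0],[[290,-117,0],[0,0,-47.9],0],[[290,-117,0],[0,0,-47.9],0],[[290,-117,0],[0,0,-47.9],0],[[290,-117,0],[0,0,-47.9],0],[[290,-117,0],[0,0,-47.9],0]]'
python3 - <<'E'
from h import *
w=tow([0,-.196-.012]); print(shift([*w,.036]))
E
```

```text
time: 1.1
eef_pos: [0.4522, -0.2586, 0.2312]
orientation: [-0.0, 0.797, 0.604, -0.0]
wrist_force: [-0.2, -0.0, -0.4]
width: -0.0001
gripper_force: 0.0
(array([115.2,   0.5, 195.1]), array([-0. ,  0. , -0.1]))
```

Down, then push the front until the stop. First the descent and approach, then gentle steps.

```bash
python3 -m creep '[[[0,0,50],[0,0,0],0],[[0,0,100],[0,0,0],0],[[0,0,150],[0,0,0],0],[[0,0,195],[0,0,0],0],[[0,0,195],[0,0,0],0],[[20,0,195],[0,0,0],0],[[40,0,195],[0,0,0],0],[[55,0,195],[0,0,0],0],[[70,0,195],[0,0,0],0],[[85,0,195],[0,0,0],0]]'
python3 -m creep '[[[7,0,0],[0,0,0],0],[[14,0,0],[0,0,0],0],[[20,0,0],[0,0,0],0],[[25,0,0],[0,0,0],0],[[28,0,0],[0,0,0],0],[[28,0,0],[0,0,0],0]]'
python3 - <<'E'
from h import *
print(tob(ctrl.get_state()['eef_pos']))
E
```

```text
time: 2.1
eef_pos: [0.4766, -0.1754, 0.0376]
orientation: [0.001, 0.796, 0.605, 0.0]
wrist_force: [0.8, -3.7, 1.5]
width: -0.0
gripper_force: 1.6
time: 2.7
eef_pos: [0.4832, -0.1488, 0.0362]
orientation: [0.0, 0.796, 0.605, -0.0]
wrist_force: [-0.9, -3.7, 1.2]
width: 0.0001
gripper_force: 1.8
[-2.05609991e-04 -2.09055789e-01]
```

```bash
python3 -m creep '[[[2,0,0],[0,0,0],0],[[4,0,0],[0,0,0],0],[[4,0,0],[0,0,0],0],[[4,0,0],[0,0,0],0]]'; python3 -m creep '[[[2,0,0],[0,0,0],0],[[3,0,0],[0,0,0],0],[[3,0,0],[0,0,0],0],[[3,0,0],[0,0,0],0]]'
```

```text
time: 3.1
eef_pos: [0.4833, -0.1486, 0.0363]
orientation: [0.002, 0.796, 0.605, -0.002]
wrist_force: [-13.1, -38.7, 1.2]
width: -0.0001
gripper_force: 20.4
time: 3.5
eef_pos: [0.4833, -0.1484, 0.0363]
orientation: [0.003, 0.797, 0.605, -0.004]
wrist_force: [-21.6, -66.3, 1.4]
width: 0.0005
gripper_force: 34.7
```

```bash
python3 -m creep '[[[-35,0,0],[0,0,0],0],[[-35,0,0],[0,0,0],0],[[-35,0,-50],[0,0,0],0],[[-35,0,-100],[0,0,0],35],[[0,0,-120],[0,0,0],35],[[0,0,-120],[0,0,0],35],[[0,0,-120],[0,0,0],35],[[0,0,-120],[0,0,0],35]]'
python3 - <<'E'
from h import *
f=grab('top','top2.png'); P=pts(f)
s=P[175:275,310:370].reshape(-1,3); s=s[(s[:,2]>.055)&(s[:,2]<.073)]; b=tob(s); b=b[(b[:,1]<-.15)&(abs(b[:,0])<.115)]
print('front ymin',np.percentile(b[:,1],[2,5,50]))
for n,(x,y) in dict(b=(.049,.038),a=(.003,.147),c=(-.1,.04)).items(): print(n,shift([*tow([x,y]),.15]))
E
```

```text
time: 4.3
eef_pos: [0.4846, -0.1419, 0.1552]
orientation: [-0.001, 0.796, 0.605, -0.001]
wrist_force: [-0.3, -0.2, -0.4]
width: 0.0297
gripper_force: 0.0
front ymin [-0.19679082 -0.195975   -0.16833486]
b (array([240.2,  49.6,   5.1]), array([-0.1, -0. , -0. ]))
a (array([349.2,   3.6,   5.2]), array([-0.1, -0. , -0. ]))
c (array([242.2, -99.4,   5.4]), array([-0.1, -0. , -0. ]))
```

View pics/top2.png

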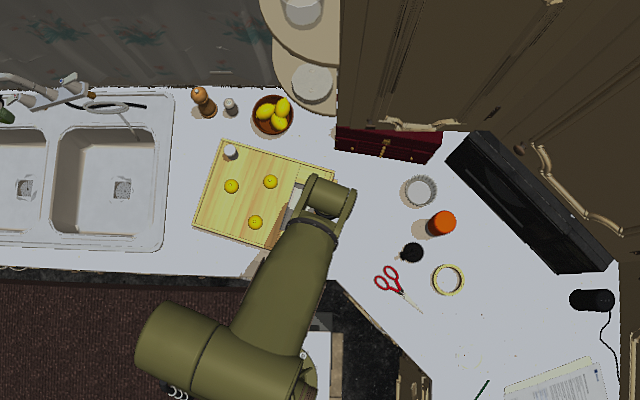

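Tray front is home (face at −196 mm) and the lemons are unmoved at (232,186), (270,182), (255,222). Now half b.

```bash
python3 -m creep '[[[240,49,0],[0,0,0],35],[[240,49,0],[0,0,0],35],[[240,49,0],[0,0,0],35],[[240,49,0],[0,0,0],35],[[240,49,0],[0,0,0],35],[[240,49,0],[0,0,0],35],[[240,49,40],[0,0,0],35],[[240,49,82],[0,0,0],35],[[240,49,82],[0,0,0],35],[[240,49,82],[0,0,0],35]]'
python3 - <<'E'
from h import *
s=ctrl.get_state()
print(tob(s['eef_pos']),s['eef_pos'])
f=grab('wrist','w1.png')
E
```

```text
time: 5.35
eef_pos: [0.596, 0.0753, 0.073]
orientation: [-0.001, 0.796, 0.605, -0.001]
wrist_force: [-0.2, -0.5, -0.4]
width: 0.0298
gripper_force: 0.0
[0.04849725 0.03699427] [0.59603071 0.07526136 0.07302214]
```

View pics/w1.png

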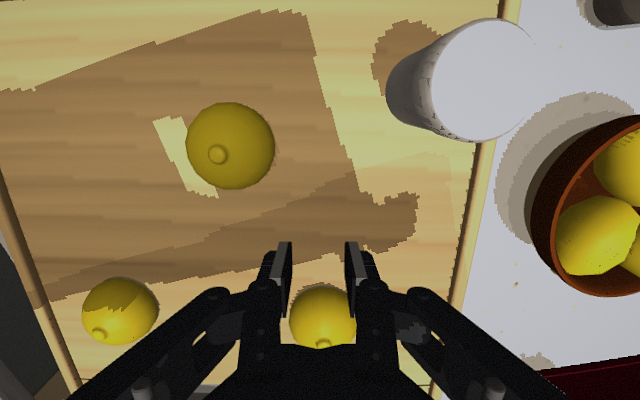

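Half b sits centred at (323,317) between the fingertips, half a is at (230,145), half c at (120,310) and the tin at (480,80). Sweep b.

```bash
python3 -m creep '[[[-14,0,0],[0,0,0],35],[[-28,-2,0],[0,0,0],35],[[-42,-3,0],[0,0,0],35],[[-56,-4,0],[0,0,0],35],[[-70,-5,0],[0,0,0],35],[[-84,-6,0],[0,0,0],35],[[-96,-7,0],[0,0,0],35],[[-108,-8,0],[0,0,0],35],[[-120,-8,0],[0,0,0],35],[[-126,-8,0],[0,0,0],35]]'
python3 -m creep '[[[0,0,0],[0,0,0],35],[[20,0,0],[0,0,0],35],[[20,0,-70],[0,0,0],35],[[20,0,-100],[0,0,0],35],[[20,0,-100],[0,0,0],35]]'
python3 - <<'E'
from h import *
s=ctrl.get_state(); print(tob(s['eef_pos']),s['eef_pos'])
f=grab('wrist','w2.png')
print(shift([*tow([-.1,.04]),.173]))
E
```

```text
time: 6.4
eef_pos: [0.5549, -0.0442, 0.0743]
orientation: [0.0, 0.796, 0.605, -0.0]
wrist_force: [-0.1, -0.0, 0.2]
width: 0.0297
gripper_force: 0.0
time: 6.9
eef_pos: [0.5631, -0.0234, 0.1811]
orientation: [0.004, 0.796, 0.605, 0.004]
wrist_force: [0.2, 0.8, -0.5]
width: 0.0298
gripper_force: 0.0
[ 0.04317916 -0.06687667] [ 0.56310034 -0.02339507  0.18107238]
(array([ 107.3, -142. ,    3.9]), array([ 0.3, -0.1,  0. ]))
```

View pics/w2.png

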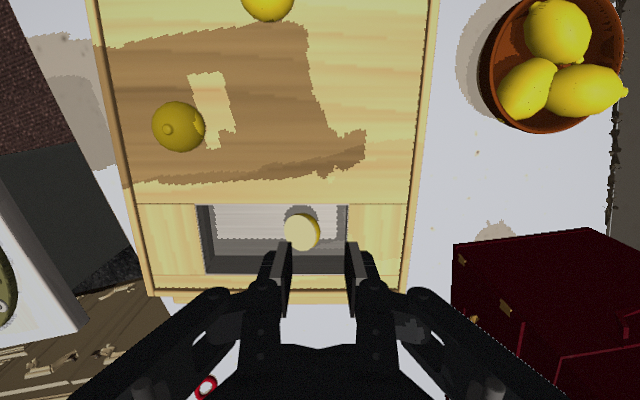

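Half b lies in the tray at (302,230); c is at (178,127), a at (268,5). Next c, with the tool turned 18° so it heads into the opening.

```bash
python3 -m creep '[[[108,-136,0],[0,0,-18],35],[[108,-136,0],[0,0,-18],35],[[108,-136,0],[0,0,-18],35],[[108,-136,0],[0,0,-18],35],[[108,-136,0],[0,0,-18],35],[[108,-136,0],[0,0,-18],35],[[108,-136,50],[0,0,-18],35],[[108,-136,90],[0,0,-18],35],[[108,-136,98],[0,0,-18],35],[[108,-136,98],[0,0,-18],35]]'
python3 - <<'E'
from h import *
s=ctrl.get_state(); print(tob(s['eef_pos']),s['eef_pos'])
E
```

```text
time: 7.95
eef_pos: [0.4585, 0.1161, 0.0757]
orientation: [-0.001, 0.692, 0.722, -0.001]
wrist_force: [0.1, 0.4, 0.6]
width: 0.0297
gripper_force: 0.0
[-0.09498174  0.03947383] [0.45845187 0.11605993 0.07569029]
```

```bash
python3 -m creep '[[[-14,2,2],[0,0,0],35],[[-28,3,2],[0,0,0],35],[[-42,4,2],[0,0,0],35],[[-56,4,2],[0,0,0],35],[[-70,5,2],[0,0,0],35],[[-84,5,2],[0,0,0],35],[[-98,6,2],[0,0,0],35],[[-112,6,2],[0,0,0],35],[[-124,6,2],[0,0,0],35],[[-133,6,2],[0,0,0],35]]'
python3 -m creep '[[[0,0,0],[0,0,0],35],[[20,0,0],[0,0,0],35],[[20,0,-70],[0,0,0],35],[[20,0,-100],[0,0,18],35],[[20,0,-100],[0,0,18],35],[[20,0,-100],[0,0,18],35],[[20,0,-100],[0,0,18],35]]'
python3 - <<'E'
from h import *
s=ctrl.get_state(); print(tob(s['eef_pos']),s['eef_pos'])
f=grab('wrist','w3.png')
print(shift([*tow([.003,.145]),.173]))
E
```

```text
time: 8.95
eef_pos: [0.4701, -0.017, 0.0742]
orientation: [-0.0, 0.692, 0.722, -0.0]
wrist_force: [0.2, 0.2, 0.1]
width: 0.0299
gripper_force: 0.0
time: 9.65
eef_pos: [0.4688, 0.0043, 0.1734]
orientation: [-0.001, 0.795, 0.607, -0.001]
wrist_force: [0.2, 0.5, -0.3]
width: 0.0299
gripper_force: 0.0
[-0.05510128 -0.06541763] [0.4687973  0.00432051 0.17341982]
(array([210.2,  59. ,   0. ]), array([-0.1,  0. ,  0.2]))
```

View pics/w3.png

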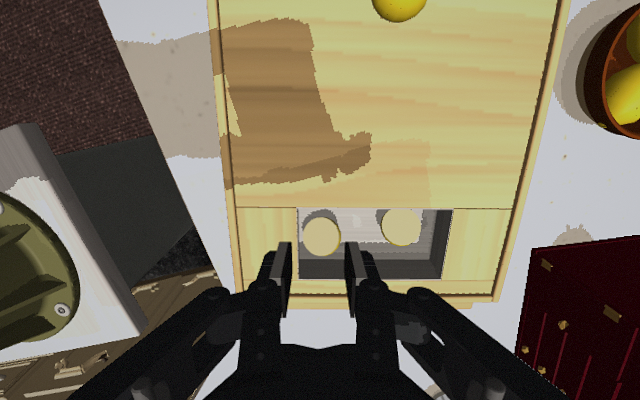

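Halves c (322,237) and b (402,227) are in the tray; a is left at (398,3). Now a, straight down the middle.

```bash
python3 -m creep '[[[210,59,0],[0,0,0],35],[[210,59,0],[0,0,0],35],[[210,59,0],[0,0,0],35],[[210,59,0],[0,0,0],35],[[210,59,0],[0,0,0],35],[[210,59,0],[0,0,0],35],[[210,59,50],[0,0,0],35],[[210,59,90],[0,0,0],35],[[210,59,100],[0,0,0],35],[[210,59,100],[0,0,0],35]]'
python3 - <<'E'
from h import *
s=ctrl.get_state(); print(tob(s['eef_pos']),s['eef_pos'])
E
```

```text
time: 10.7
eef_pos: [0.5816, 0.1899, 0.0731]
orientation: [-0.001, 0.796, 0.605, -0.002]
wrist_force: [0.0, 0.8, 1.0]
width: 0.0299
gripper_force: 0.0
[0.00392002 0.14356522] [0.58160953 0.18987631 0.07310913]
```

```bash
python3 -m creep '[[[-14,0,0],[0,0,0],35],[[-28,0,0],[0,0,0],35],[[-44,-1,0],[0,0,0],35],[[-60,-2,0],[0,0,0],35],[[-76,-2,0],[0,0,0],35],[[-92,-3,0],[0,0,0],35],[[-108,-4,0],[0,0,0],35],[[-124,-5,0],[0,0,0],35],[[-140,-5,0],[0,0,0],35],[[-156,-6,0],[0,0,0],35]]'
python3 -m creep '[[[-15,0,0],[0,0,0],35],[[-30,0,0],[0,0,0],35],[[-45,0,0],[0,0,0],35],[[-58,0,0],[0,0,0],35],[[-70,0,0],[0,0,0],35],[[-75,0,0],[0,0,0],35],[[-75,0,0],[0,0,0],35]]'
python3 -m creep '[[[20,0,0],[0,0,0],35],[[20,0,-50],[0,0,0],35],[[20,0,-100],[0,0,0],35],[[20,0,-100],[0,0,0],35],[[20,0,-100],[0,0,0],35]]'
python3 - <<'E'
from h import *
s=ctrl.get_state(); print(tob(s['eef_pos']),s['eef_pos'])
f=grab('wrist','w4.png'); P=pts(f); hsv=cv2.cvtColor(f['img'],cv2.COLOR_RGB2HSV)
q=P.reshape(-1,3); b=tob(q); k=(abs(b[:,0])<.075)&(b[:,1]>-.155)&(b[:,1]<-.075)&(q[:,2]>0)&(q[:,2]<.068)
print('max z in opening',np.percentile(q[k][:,2],[50,90,99]))
E
```

```text
time: 11.7
eef_pos: [0.5345, 0.0407, 0.0743]
orientation: [0.0, 0.796, 0.605, 0.0]
wrist_force: [1.0, 1.0, 3.1]
width: 0.0299
gripper_force: 1.7
time: 12.4
eef_pos: [0.5145, -0.0309, 0.0741]
orientation: [-0.0, 0.796, 0.605, -0.0]
wrist_force: [0.3, 0.5, -0.3]
width: 0.0299
gripper_force: 0.0
time: 12.9
eef_pos: [0.5204, -0.0107, 0.175]
orientation: [0.001, 0.796, 0.605, 0.001]
wrist_force: [-0.1, -0.5, -0.1]
width: 0.0301
gripper_force: 0.0
[-0.00135186 -0.06604516] [ 0.52041711 -0.0106729   0.17504314]
max z in opening [0.02958261 0.06610556 0.06758687]
```

View pics/w4.png

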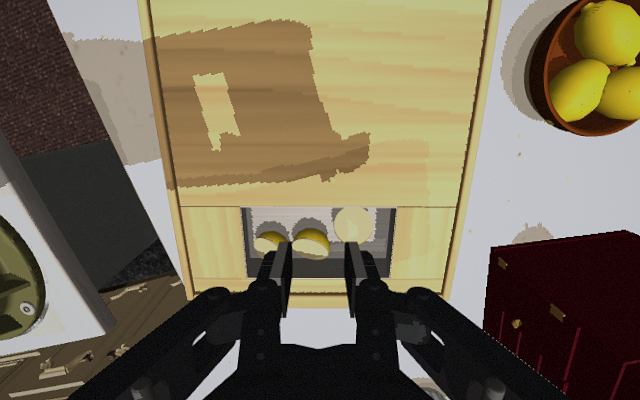

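All three are in the tray: (268,243), (312,242) and (352,224), two of them leaning. I'll lift away, then check heights, rest and the tray front.

```bash
python3 -m creep '[[[60,0,-40],[0,0,0],35],[[60,0,-40],[0,0,0],35],[[60,0,-40],[0,0,0],35],[[60,0,-40],[0,0,0],35],[[60,0,-40],[0,0,0],35],[[60,0,-40],[0,0,0],35],[[60,0,-40],[0,0,0],35]]'
python3 - <<'E'
from h import *
for i in range(2):
    f=grab('wrist','w5.png'); P=pts(f); hsv=cv2.cvtColor(f['img'],cv2.COLOR_RGB2HSV); b=tob(P)
    k=((abs(b[...,0])<.09)&(b[...,1]>-.165)&(b[...,1]<-.07)&(P[...,2]>.012)&(P[...,2]<.066)&(hsv[...,1]>60)&(hsv[...,0]>18)&(hsv[...,0]<35)).astype(np.uint8)
    n,l,st,c=cv2.connectedComponentsWithStats(k)
    for j in range(1,n):
        if st[j,4]>80: print(c[j].round(1),st[j,4],b[l==j].mean(0).round(3),np.percentile(P[l==j][:,2],[5,50,95]).round(3))
y=b[...,1]; m=(P[...,2]>.05)&(P[...,2]<.072)&(abs(b[...,0])<.11)&(y<-.17)&(y>-.25); print('front',m.sum(),np.percentile(y[m],2) if m.any() else None)
print(ctrl.get_state()['wrist_force'])
E
```

```text
time: 13.65
eef_pos: [0.536, 0.0462, 0.2138]
orientation: [-0.0, 0.796, 0.605, -0.0]
wrist_force: [0.2, 0.3, 0.0]
width: 0.0299
gripper_force: 0.0
[313.8 262.9] 332 [-0.007 -0.125] [0.026 0.037 0.044]
[311.4 278.4] 82 [-0.011 -0.155] [0.024 0.028 0.033]
[313.8 263. ] 333 [-0.007 -0.125] [0.027 0.037 0.044]
front 759 -0.1979473137637077
[-0.08190924  0.15926384  0.01205866]
```

View pics/w5.png

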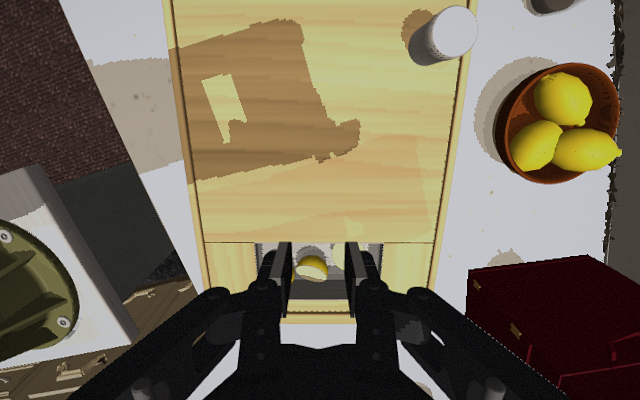

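The halves lie still, with everything in the opening below about 45 mm world height. The tray is home (front at −198 mm), the tin is standing at (450,35), and the arm is clear of everything.

```bash
python3 -c "
from cell import job; print(job.hand_in())"
```

```text
the job is handed in; nothing more can be done
None
```

I pushed the tray fully home and swept all three lemon halves down the opening into it, left the tin and other things alone, and handed the job in at about 14 s; no verdict came back.

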